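Open and pin the roll-top shutter of a drive test bay

TASK

Roll the slatted shutter of the test bay up by its orange handle until it stays fully open by itself, and let go of it. Then take the red-knobbed pin from the rack and put it down through the eyelet of the yellow bracket, until its collar sits on the bracket, so that the shutter cannot roll back. Leave everything else where it is.

Things in the scene. Friction and masses are not known exactly. Their poses are not given: they have to be found in the camera images.
- shutter (a joint): Slatted shutter's turn q about the track axis, rad: 0 closed, 1.361 fully open at its stop. Slats in circular tracks, radius 150 mm (clear hood 165 mm over the back half). About 0.6 kg, may differ by a third: let go below 0.7 it rolls shut, past 0.95 it rolls open by its own weight. 4 N at the handle raises it. As q grows the handle goes up and back.
- handle (a point): Centre of the orange handle, a cylinder 22 mm thick and 40 mm long along the bay's y, on a 12 mm stem at the middle of the bottom rail. 200 mm from the track axis, 50 mm off the slats, at angle 0.175 + q above the bay's -x: 65 mm above the table closed, 230 mm open. Pinched across its end faces (along the bay's y) it pivots in the fingers, so the gripper can keep pointing down.
- track_axis (a point): Point on the axis of the circular tracks (the axis is along the bay's y), in the middle of the bay, 30 mm above the table.
- bay: Grey test bay, fixed to the table, 330 x 330 mm, 200 mm high, clear hood at the back, its slatted front facing its own -x (towards the robot, turned up to 0.36 rad). Origin: centre of its underside; x back, y to its left seen from the robot, z up.
- eyelet (a point): Centre of the top face of the vertical eyelet hole, 14 mm in diameter, in the yellow bracket (plate 8 mm thick, 50 x 85 mm, top 200 mm above the table) over the left track, at x -31, y 120 mm in the bay's frame. The pin then stands just in front of the open shutter's bottom rail; a shutter not fully open blocks it. Axes as the bay's.
- pin_red: The safety pin with the red knob: steel shaft 10 mm thick reaching 55 mm below the collar, last 5 mm tapered; collar 26 mm in diameter, 6 mm thick; knob 22 mm in diameter, from 6 to 42 mm above the collar's underside; 80 g. Origin: centre of the collar's underside; z up along the pin. Starts upright in one of the rack's three holes, collar on the rack's top.
- rack: Grey pin rack, fixed, 150 x 56 mm, 65 mm high, three holes 14 mm in diameter 46 mm apart along its x, the pins' knobs all equally high. Left or right of the bay. Origin: centre of its underside; x along the row.
- pin_blue: Pin of the same shape with a blue knob, in the rack; leave it.
- pin_black: Pin of the same shape with a black knob, in the rack; leave it.
- bin: Red plastic bin, 140 x 90 x 55 mm, in the place opposite the rack. Origin: centre of its underside.
- can: Spray can, 52 mm in diameter, 150 mm high, upright in front of the bay, left of the handle. Origin: centre of its underside.
- motor: Servo motor standing on end, black, 54 x 54 mm, 125 mm high with its shaft, in front of the bay, right of the handle. Origin: centre of its underside.
- screwdriver: Screwdriver, 140 mm long, lying crosswise in front of the handle. Origin: underside at its middle.
- meter: Yellow handheld meter, 80 x 160 x 42 mm, lying flat, to the right of the bay. Origin: centre of its underside.
- drive: White drive module, 110 x 45 mm, 150 mm high, standing to the left of the bay. Origin: centre of its underside.
Mind the look-alikes: they are no part of the job. What is shaped like the pin_red but brown or white is not meant.

How it is judged:
By the outcome, as a careful person would: the job done as asked, in the order asked, and still so for the second after the job is handed in, with the robot touching nothing.
It also fails if it takes over 62 s, if anything falls off the work surface, if the arm or the gripper's body presses on something with over 40 N, if the wrist force passes 120 N, or if a joint passes its speed limit or range.

ROBOT

A 6-joint arm with a two-finger parallel gripper is mounted at the origin on the work surface. World frame = base frame: x ahead of the robot, y to its left, z up, the work surface at z = 0. Lengths are in m, angles in rad, forces in N, time in s.
With the tool pointing down it reaches from about 0.375 to 0.9 m from the base axis. Payload 3.1 kg.
Tool frame: the origin (TCP) lies between the finger pads; the fingertips stand 8 mm ahead of it and the grasp point (between the pads) lies 11 mm behind it; z points along the fingers, y is the line along which they close (so a half turn about z gives the same grasp; the last joint's range is limited). The gripper opens to 87 mm and grips with 3 to 60 N. Pads are 19 mm wide; open, the fingers measure 117 mm over their backs; the gripper's body (75 mm by 190 mm) begins 51 mm behind the grasp point.
Start: joints at [0.936, 0.527, 1.433, -0, 1.181, -0.178], TCP at [0.275, 0.561, 0.195] pointing down, gripper open.
Joint ranges: [-3.08, 3.08], [-0.75, 2.2], [0.22, 2.44], [-1.43, 4.57], [0, 2.65], [-2.85, 2.85]. Speed limits (rad/s): [2.79, 2.79, 3.14, 3.14, 3.14, 3.14].

INTERFACE

Orientations are given as a unit quaternion [x, y, z, w].
In Python, from rig import robot, vision, job gives the robot as it stands.
- The arm moves only by the shell command python3 -m handwheel 'ROWS' [OPENING] [FORCE]. ROWS is JSON, a list of rows, each a list of 4 numbers: the shift along the tool's x, y, z as a fraction of full scale, then the turn about the tool's z as a fraction of full scale. A call has 1 to 20 rows; each row is the pose to reach, as a shift and turn from the pose commanded when the call began, along the tool's axes at that moment, turning the shorter way round; what a row does not reach only later rows make up. Full scale, the value 1, is 300 mm for a shift and 2 pi rad for a turn. A row lasts 1/12 s, in which the tool goes at most 41.7 mm and 7.16 degrees, less where a joint would pass 70% of its speed; a pose out of reach is approached as far as the arm can. A call with a number of a shift or a turn outside -1 to 1 is refused whole. A call with a gripper value outside its range is refused whole. OPENING is the opening in per cent of the stroke, from 0 (shut) to 100 (fully open), set as the call begins (- or left out, the last holds). The fingers move at their own pace and stop on an object; FORCE is the grip in N (left out, the last holds). Time passes only in rows, so rows that repeat a pose let the fingers close. It gives the time, the measured TCP pose, the force, the opening and the grip force at its end, in the units of the state.
- robot.get_obs(): the state, without advancing time (a new reading comes with each control period).
- vision.camera(name): name is "scene" or "top" or "wrist"; returns a dict with "frame" (384x512x3 uint8, red, green, blue), "K" (3x3 intrinsics, pixels), "cam_to_world" (4x4, takes a point from camera to world coordinates); the wrist camera has in their place "hand_eye" (4x4, takes a point from camera to tool coordinates, whose origin is the TCP and whose axes are the flange's). Camera axes: x right, y down, z forward; pixel columns grow to the right and rows downward; lengths in m; the calibration is good to about 2 mm. A picture is of the moment at which its call begins: read the wrist's pose just before it. There is no depth.
- job.hand_in(): hands the job in; it is judged then, once.
Trained networks look in the newest picture that a camera, given by its name, has taken for a name from the list of things; names that differ only in an ending like _2 or _b are one class to them, and where a whole thing is asked for, a point or a joint stands for the part that bears it (a point fixed in the world has none). Each returns a list of dicts, best first, with "conf" (0 to 1); they miss things now and then, are a little off and sometimes report something else, mostly with a low value. They report only what shows in the picture. A call takes as long as a camera call. They do not tell look-alikes from the thing itself.
- vision.look_for(camera, label): "point" ([row, column] in pixels, amid what is visible of it).
- vision.outline_of(camera, label): "mask" (384x512 bool, what is visible of it) and "point" ([row, column] in pixels, amid what is visible of it).
The state is a dict: "time": time; "q": joint angles; "joint_velocities": joint speeds; "joint_torque": joint torques, N m; "position": TCP position; "tool_rot": TCP orientation; "ft_force": force on the tool from outside, world axes, zero at the start; "moment": the same for the moment, N m; "grip_width": finger opening in m; "grip_force": force on a finger pad.
Only numpy, scipy, OpenCV 4.12 (cv2) and the standard library are available. Lean on these libraries where they do the work, as an engineer would, in place of code of your own. Each camera call takes 0.05 s, during which the arm holds its last target. There are 200 camera calls.

## Working session

There is one attempt and no reset: what is moved stays moved. The work goes in short steps, Python scripts to look and compute and a shell command to move; the robot and the scene stay as the last step left them, time stands still between calls to the robot, and variables do not carry over. Pictures are saved under pics/ and viewed, at most 10 in all, crops included, and the job is handed in when it is done.

```bash
ls; mkdir -p pics
python3 - <<'E'
from rig import robot, vision, job
import cv2, numpy as np
o=robot.get_obs(); print({k:np.round(v,3) for k,v in o.items()})
ims=[]
for c in ["scene","top"]:
    f=vision.camera(c); ims.append(f["frame"]); np.savez(f"{c}.npz",**f); print(c,np.round(f["K"],1).tolist(),np.round(f["cam_to_world"],3).tolist())
    for l in ["handle","bay","eyelet","pin_red","rack","can","motor","screwdriver","drive","meter","bin","pin_blue","pin_black"]:
        print(l,[(np.round(d["point"]).tolist(),round(d["conf"],2)) for d in vision.look_for(c,l)[:4]])
for c,i in zip("st",ims): cv2.imwrite(f"pics/{c}0.png",cv2.resize(i[...,::-1],(800,600),interpolation=cv2.INTER_CUBIC))
E
```

```text
pics
{'time': np.float64(0.0), 'q': array([ 0.937,  0.528,  1.434, -0.   ,  1.181, -0.179]), 'joint_velocities': array([ 0.   ,  0.001,  0.001, -0.001, -0.   , -0.001]), 'joint_torque': array([-1.0000e-03, -4.4004e+01, -1.7659e+01,  6.3000e-02,  5.8000e-02,
       -0.0000e+00]), 'position': array([0.275, 0.561, 0.194]), 'tool_rot': array([ 0.226,  0.974, -0.001, -0.   ]), 'ft_force': array([-0.593, -0.216, -0.266]), 'moment': array([ 0.014, -0.018,  0.016]), 'grip_force': np.float64(0.0), 'grip_width': np.float64(0.087)}
scene [[421.4, 0.0, 253.3], [0.0, 421.4, 192.4], [0.0, 0.0, 1.0]] [[0.72, 0.393, -0.572, 1.196], [0.694, -0.427, 0.58, -0.686], [-0.017, -0.814, -0.58, 0.82], [0.0, 0.0, 0.0, 1.0]]
handle [([165.0, 368.0], 0.62), ([198.0, 268.0], 0.56)]
bay [([238.0, 296.0], 0.63), ([202.0, 226.0], 0.29)]
eyelet [([238.0, 293.0], 0.72)]
pin_red [([251.0, 122.0], 0.75), ([278.0, 98.0], 0.63), ([232.0, 152.0], 0.57), ([237.0, 115.0], 0.53)]
rack [([280.0, 144.0], 0.67), ([349.0, 177.0], 0.61)]
can [([173.0, 269.0], 0.56)]
motor [([200.0, 203.0], 0.97)]
screwdriver []
drive [([166.0, 36
[... 226 characters left out ...]
0]] [[-0.028, -0.989, 0.142, 0.311], [-1.0, 0.026, -0.012, -0.022], [0.008, -0.143, -0.99, 1.443], [0.0, 0.0, 0.0, 1.0]]
handle [([170.0, 236.0], 0.62), ([137.0, 365.0], 0.32)]
bay [([155.0, 238.0], 0.62)]
eyelet [([153.0, 232.0], 0.55)]
pin_red [([195.0, 368.0], 0.67), ([240.0, 368.0], 0.56), ([216.0, 325.0], 0.51), ([223.0, 358.0], 0.45)]
rack [([207.0, 186.0], 0.37), ([171.0, 238.0], 0.35), ([138.0, 365.0], 0.18)]
can [([195.0, 348.0], 0.67), ([209.0, 189.0], 0.57)]
motor [([228.0, 264.0], 0.66)]
screwdriver [([239.0, 234.0], 0.63)]
drive [([156.0, 94.0], 0.75)]
meter [([137.0, 364.0], 0.7)]
bin [([216.0, 125.0], 0.95)]
pin_blue []
pin_black [([197.0, 348.0], 0.5), ([240.0, 232.0], 0.38)]
```

View pics/s0.png

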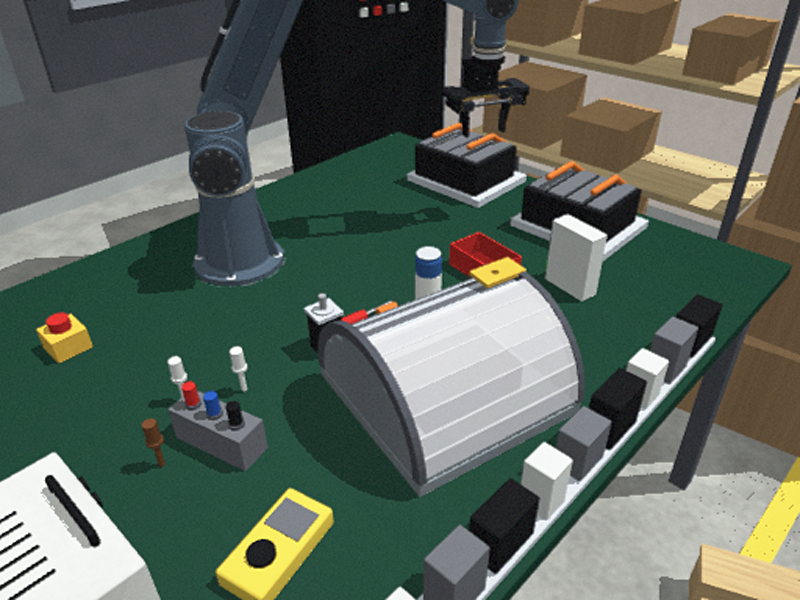

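View pics/t0.png

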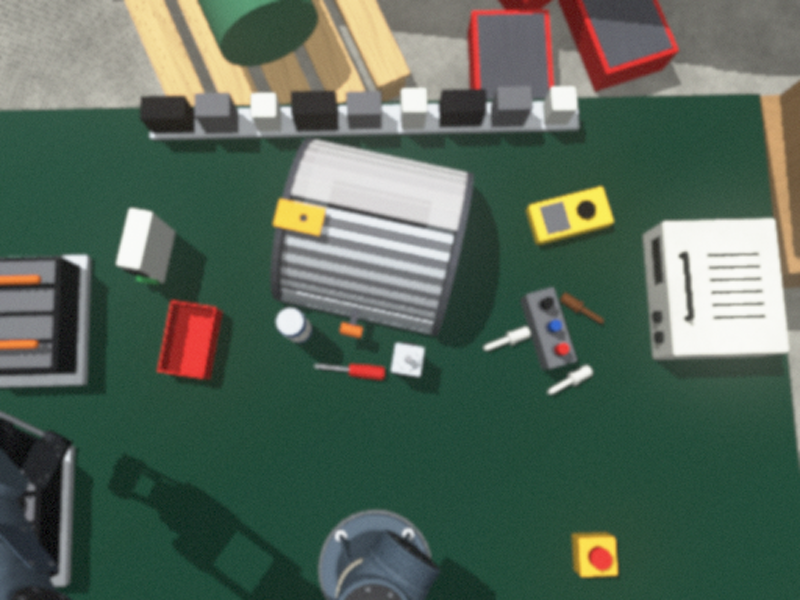

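```bash
cat > h.py <<'E'
import numpy as np
def ray(cam,px,z,s=1.0):
    "px=(col,row); s: picture scale"
    d=np.load(cam+".npz"); K=d["K"];T=d["cam_to_world"]
    v=T[:3,:3]@np.linalg.solve(K,[px[0]/s,px[1]/s,1]); o=T[:3,3]
    return o+v*(z-o[2])/v[2]
def proj(cam,p,s=1.0):
    d=np.load(cam+".npz"); q=np.linalg.inv(d["cam_to_world"])@np.r_[p,1]; u=d["K"]@q[:3]; return u[:2]/u[2]*s
E
python3 - <<'E'
from h import *
S=800/512
for n,c,r,z in [("eyelet",304,217,.2),("handle",351,329,.065),("red",562,349,.107),("blue",555,327,.107),("black",546,303,.107),("can",290,320,.15),("motorbody",408,359,.1),("motorshaft",412,362,.125),
 ("bayFL",275,297,0.03),("bayFR",437,333,0.03),("bin",190,340,.05)]:
    print(n,np.round(ray("top",(c,r),z,S)[:2],3))
for n,c,r,z in [("eyelet",495,272,.2),("red",190,386,.107),("blue",211,398,.107),("black",234,409,.107),("can",428,252,.15),("motorshaft",323,296,.125)]:
    print("s",n,np.round(ray("scene",(c,r),z,S)[:2],3))
E
```

```text
eyelet [0.648 0.109]
handle [0.459 0.035]
red [ 0.406 -0.362]
blue [ 0.448 -0.352]
black [ 0.494 -0.337]
can [0.469 0.142]
motorbody [ 0.395 -0.073]
motorshaft [ 0.388 -0.079]
bayFL [0.531 0.187]
bayFR [ 0.45  -0.135]
bin [0.447 0.35 ]
s eyelet [0.651 0.11 ]
s red [ 0.414 -0.364]
s blue [ 0.462 -0.356]
s black [ 0.509 -0.346]
s can [0.468 0.144]
s motorshaft [ 0.401 -0.072]
```

```bash
cat >> h.py <<'E'
from scipy.spatial.transform import Rotation as Rn
def go(target,ydeg=None):
    "fractions of full scale from the measured pose; ydeg: world angle of tool y (mod 180)"
    from rig import robot
    o=robot.get_obs(); R=Rn.from_quat(o["tool_rot"]).as_matrix()
    d=R.T@(np.array(target)-o["position"])/.3
    a=np.degrees(np.arctan2(R[1,1],R[0,1])); t=0
    if ydeg is not None: t=-((ydeg-a+90)%180-90)/360
    print("row",np.round(d,4),round(t,4),"yang",round(a,1),"j6",round(o["q"][5],2),"pos",np.round(o["position"],4))
def wshot():
    from rig import robot,vision
    o=robot.get_obs(); f=vision.camera("wrist")
    T=np.eye(4);T[:3,:3]=Rn.from_quat(o["tool_rot"]).as_matrix();T[:3,3]=o["position"]
    np.savez("wrist.npz",frame=f["frame"],K=f["K"],cam_to_world=T@f["hand_eye"]); return f
E
python3 - <<'E'
from h import *
go([.42,.035,.36],45.5)
from rig import vision
print(np.round(vision.camera("wrist")["hand_eye"],3).tolist())
E
```

```text
row [-1.2058 -1.3622 -0.5495] 0.0511 yang 63.9 j6 -0.18 pos [0.2751 0.5612 0.1951]
[[0.001, -0.969, -0.248, 0.068], [1.0, 0.001, 0.0, -0.0], [-0.0, -0.248, 0.969, -0.189], [0.0, 0.0, 0.0, 1.0]]
```

```bash
python3 -m handwheel '[[0,0,-0.25,0],[0,0,-0.5,0],[-0.1,-0.1,-0.55,0],[-0.2,-0.2,-0.55,0.02],[-0.3,-0.3,-0.55,0.04],[-0.4,-0.4,-0.55,0.05],[-0.5,-0.5,-0.55,0.05],[-0.6,-0.6,-0.55,0.05],[-0.7,-0.7,-0.55,0.05],[-0.7,-0.7,-0.55,0.05],[-0.7,-0.7,-0.55,0.05],[-0.7,-0.7,-0.55,0.05]]' 80; python3 -c "
from h import *
go([.42,.035,.36],45.5)"
```

```text
time: 2.45
position: [0.3718, 0.2788, 0.3605]
tool_rot: [0.378, 0.926, 0.0, 0.0]
ft_force: [-1.4, 0.2, -0.1]
grip_width: 0.07
grip_force: 0.0
row [-0.6831 -0.4686  0.0011] 0.0004 yang 45.6 j6 -0.39 pos [0.3718 0.2788 0.3605]
```

```bash
python3 -m handwheel '[[-0.1,-0.07,0,0],[-0.2,-0.14,0,0],[-0.31,-0.21,0,0],[-0.42,-0.28,0,0],[-0.53,-0.36,0,0],[-0.63,-0.43,0,0],[-0.68,-0.47,0,0],[-0.68,-0.47,0,0],[-0.68,-0.47,0,0]]'
python3 - <<'E'
from h import *
import cv2
f=wshot()
from rig import vision
for l in ["handle","can","motor","eyelet"]: print(l,[(np.round(d["point"]).tolist(),round(d["conf"],2)) for d in vision.look_for("wrist",l)[:2]])
cv2.imwrite("pics/w1.png",cv2.resize(f["frame"][...,::-1],(800,600),interpolation=cv2.INTER_CUBIC))
E
```

```text
time: 3.2
position: [0.4198, 0.0376, 0.36]
tool_rot: [0.376, 0.927, 0.001, -0.0]
ft_force: [0.5, 0.3, -1.5]
grip_width: 0.0693
grip_force: 0.0
handle [([222.0, 315.0], 0.82)]
can [([134.0, 339.0], 0.93), ([222.0, 316.0], 0.33)]
motor [([199.0, 193.0], 0.89), ([134.0, 340.0], 0.52)]
eyelet [([216.0, 317.0], 0.85)]
```

View pics/w1.png

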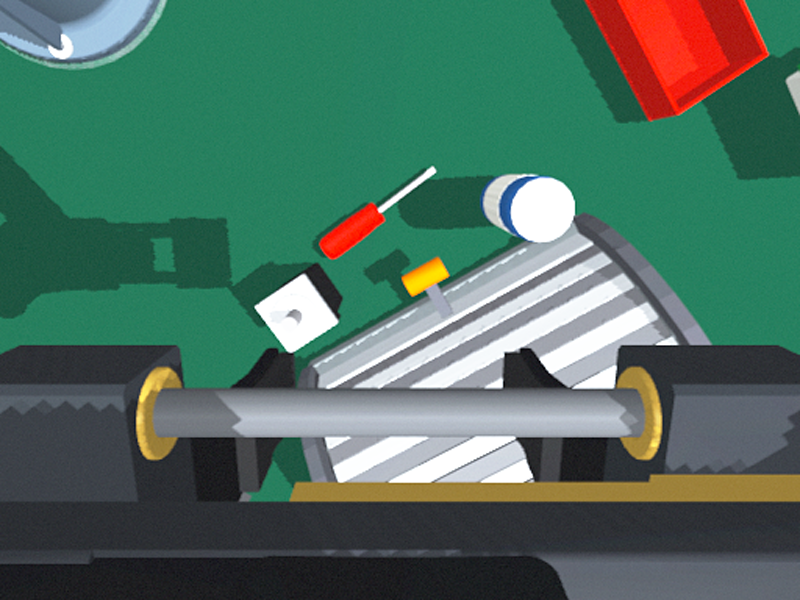

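Run:
```python
from h import *
S=800/512
P={n:ray("wrist",(c,r),z,S)[:2] for n,c,r,z in [("handle",426,274,.073),("hL",447,265,.07),("hR",404,285,.07),("can",543,210,.15),("motor",298,309,.105),("shaft",288,316,.125),("m1",255,305,.105),("m2",308,265,.105),("m4",288,352,.105),("railL",578,222,.05),("railR",316,378,.05)]}
for n,p in P.items(): print(n,np.round(p,4))
d=P["railL"]-P["railR"]; print("bay y ang",np.degrees(np.arctan2(d[1],d[0])))
d=P["hL"]-P["hR"]; print("h",np.degrees(np.arctan2(d[1],d[0])),np.linalg.norm(d))
d=P["m2"]-P["m1"]; print("m",np.degrees(np.arctan2(d[1],d[0])),np.linalg.norm(d))
```

```text
handle [0.4562 0.0386]
hL [0.4642 0.0584]
hR [0.4499 0.0161]
can [0.4685 0.1442]
motor [ 0.3942 -0.0618]
shaft [ 0.3915 -0.0658]
m1 [ 0.3651 -0.0865]
m2 [ 0.3732 -0.0265]
m4 [ 0.4156 -0.0978]
railL [0.5249 0.1759]
railR [ 0.4606 -0.1205]
bay y ang 77.76789683646854
h 71.34250102872059 0.04467757401137978
m 82.38010629641833 0.060449743635322316
```

```bash
python3 -c "
from h import *
go([.4577,.0363,.16],45.5)"
```

```text
row [-0.0973  0.0835  0.6672] 0.0015 yang 46.0 j6 -0.98 pos [0.4193 0.0385 0.3602]
```

```bash
python3 -m handwheel '[[-0.05,0.04,0,0.0015],[-0.097,0.083,0.05,0.0015],[-0.097,0.083,0.15,0.0015],[-0.097,0.083,0.25,0.0015],[-0.097,0.083,0.35,0.0015],[-0.097,0.083,0.45,0.0015],[-0.097,0.083,0.55,0.0015],[-0.097,0.083,0.63,0.0015],[-0.097,0.083,0.667,0.0015],[-0.097,0.083,0.667,0.0015],[-0.097,0.083,0.667,0.0015]]'
python3 - <<'E'
from h import *
import cv2
f=wshot(); go([.4577,.0363,.069],45.5)
for n,p in dict(handle=[.457,.037,.065],tcp=[.4577,.0363,.16],can=[.4685,.1442,.15]).items(): print(n,proj("wrist",p,800/512))
cv2.imwrite("pics/w2.png",cv2.resize(f["frame"][...,::-1],(800,600),interpolation=cv2.INTER_CUBIC))
E
```

```text
time: 4.37
position: [0.4576, 0.0354, 0.1598]
tool_rot: [0.379, 0.925, -0.0, -0.001]
ft_force: [0.9, 0.6, -0.0]
grip_width: 0.0696
grip_force: 0.0
row [0.0046 0.0009 0.3053] -0.0002 yang 45.4 j6 -0.96 pos [0.4584 0.0351 0.1606]
handle [399.91050075 292.46649262]
tcp [400.48725819 350.63692943]
can [627.25132075 169.088894  ]
```

View pics/w2.png

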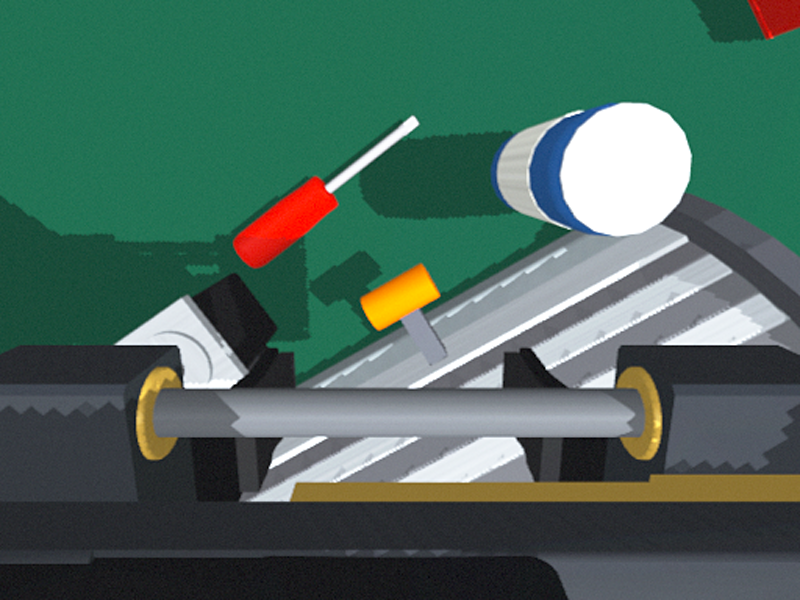

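```bash
python3 -m handwheel '[[0,0,0.05,0],[0,0,0.1,0],[0,0,0.14,0],[0,0,0.18,0],[0,0,0.21,0],[0,0,0.24,0],[0,0,0.26,0],[0,0,0.28,0],[0,0,0.29,0],[0,0,0.3,0],[0,0,0.305,0],[0,0,0.305,0],[0,0,0.305,0]]'
```

```text
time: 5.5
position: [0.4579, 0.0345, 0.0687]
tool_rot: [0.38, 0.925, 0.0, 0.0]
ft_force: [0.0, 0.8, -0.4]
grip_width: 0.0695
grip_force: 0.0
```

Clear of contact. Close gently.

```bash
python3 -m handwheel '[[0,0,0,0],[0,0,0,0],[0,0,0,0],[0,0,0,0],[0,0,0,0],[0,0,0,0],[0,0,0,0],[0,0,0,0]]' 0 25
python3 - <<'E'
from h import *
import cv2
f=wshot(); go([.4577,.0363,.069],45.5)
cv2.imwrite("pics/w3.png",f["frame"][...,::-1])
E
```

```text
time: 6.17
position: [0.4577, 0.0346, 0.0686]
tool_rot: [0.38, 0.925, -0.0, -0.0]
ft_force: [-0.5, 0.1, 0.3]
grip_width: 0.0242
grip_force: 0.0
row [ 0.004   0.004  -0.0015] -0.0004 yang 45.3 j6 -0.96 pos [0.4577 0.0346 0.0685]
```

View pics/w3.png

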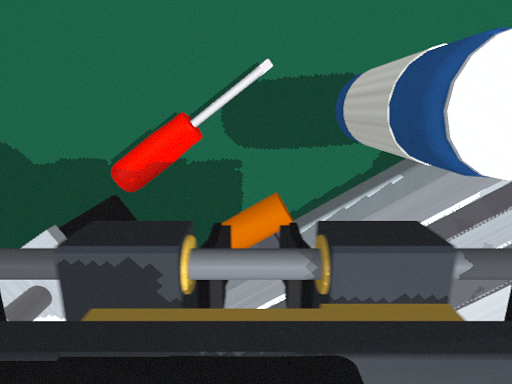

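```bash
python3 -m handwheel '[[0,0,0,0],[0,0,0,0],[0,0,0,0]]'
python3 - <<'E'
from h import *
d=np.load("wrist.npz");print(d["K"]);
for n,p in dict(handle=[.4584,.0356,.065],tcp=[.4577,.0346,.0686],hL=[.4584+.25*.02,.0356+.968*.02,.065],hR=[.4584-.25*.02,.0356-.968*.02,.065]).items(): print(n,proj("wrist",p))
E
```

```text
time: 6.47
position: [0.4577, 0.0346, 0.0685]
tool_rot: [0.38, 0.925, 0.0, 0.0]
ft_force: [0.0, -0.8, 0.3]
grip_width: 0.0033
grip_force: 0.0
[[330.82867344   0.         254.91951802]
 [  0.         330.82867344 194.26537562]
 [  0.           0.           1.        ]]
handle [257.10696171 222.80386979]
tcp [255.15497251 225.09863662]
hL [285.58742986 207.15863411]
hR [229.31565497 238.07052697]
```

Run:
```python
from h import *
import cv2
f=wshot(); from rig import vision
s=vision.camera("scene")["frame"]
a=cv2.resize(f["frame"][140:330,130:390],None,fx=1.54,fy=1.54,interpolation=cv2.INTER_CUBIC); b=cv2.resize(s[130:270,170:370],(400,280),interpolation=cv2.INTER_CUBIC)
c=np.zeros((600,400,3),np.uint8); c[:a.shape[0],:a.shape[1]]=a[:,:400]; c[310:590]=b
cv2.imwrite("pics/w4.png",c[...,::-1])
```

```text
(no output)
```

View pics/w4.png

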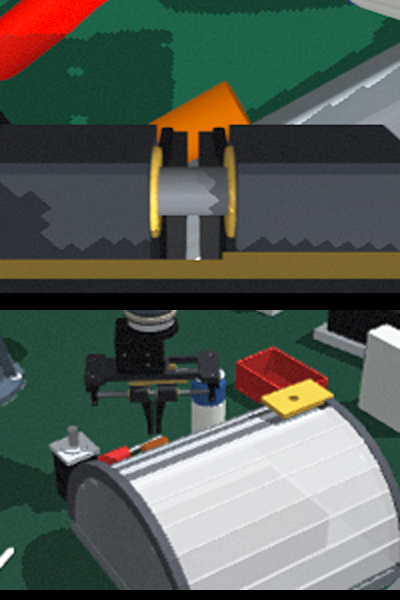

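Run:
```python
from h import *
for n,p in dict(handle=[.4584,.0356,.065],tcp=[.4577,.0346,.0686],tip=[.4577,.0346,.0605]).items():
    u=proj("scene",p); print(n,u,"crop",(u-[170,130])*2+[0,310])
# triangulate handle: scene (385,308)/1.5625 and top
def rr(cam,px,s):
    d=np.load(cam+".npz");T=d["cam_to_world"];v=T[:3,:3]@np.linalg.solve(d["K"],[px[0]/s,px[1]/s,1]);return T[:3,3],v/np.linalg.norm(v)
L=[rr("scene",(385,308),1.5625),rr("top",(351,329),1.5625)]
A=sum(np.eye(3)-np.outer(v,v) for o,v in L);b=sum((np.eye(3)-np.outer(v,v))@o for o,v in L);print(np.linalg.solve(A,b))
```

```text
handle [247.49627828 197.9743472 ] crop [154.99255656 445.94869439]
tcp [247.07006846 197.06622264] crop [154.14013691 444.13244528]
tip [247.1383243  199.21998655] crop [154.27664861 448.43997311]
[0.45743022 0.03361903 0.06901398]
```

```bash
python3 -m handwheel '[[0,0,0,0],[0,0,0,0],[0,0,0,0],[0,0,0,0],[0,0,0,0],[0,0,0,0],[0,0,0,0],[0,0,0,0],[0,0,0,0],[0,0,0,0],[0,0,0,0],[0,0,0.01,0],[0,0,0.02,0],[0,0,0.03,0],[0,0,0.04,0],[0,0,0.04,0]]' 80
python3 - <<'E'
from h import *
import cv2
from rig import vision,robot
f=wshot(); print(robot.get_obs()["ft_force"])
s=vision.camera("scene")["frame"]
a=cv2.resize(f["frame"][120:330,100:400],(600,420),interpolation=cv2.INTER_CUBIC); b=cv2.resize(s[150:230,200:300],(200,160),interpolation=cv2.INTER_CUBIC)
c=np.zeros((600,600,3),np.uint8); c[:420]=a; c[430:590,:200]=b
cv2.imwrite("pics/w5.png",c[...,::-1])
E
```

```text
time: 7.9
position: [0.4572, 0.0347, 0.0558]
tool_rot: [0.38, 0.925, -0.0, -0.001]
ft_force: [0.6, -0.2, -0.1]
grip_width: 0.0698
grip_force: 0.0
[ 0.1410616  -0.22617509  0.32489974]
```

View pics/w5.png

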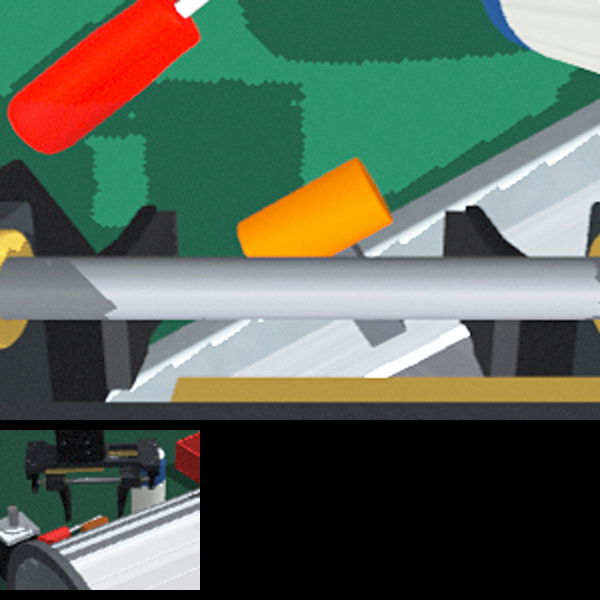

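```bash
python3 -m handwheel '[[0,0,0.01,0],[0,0,0.02,0],[0,0,0.03,0],[0,0,0.04,0],[0,0,0.05,0],[0,0,0.06,0],[0,0,0.06,0]]'
python3 - <<'E'
from rig import robot
o=robot.get_obs(); print(o["ft_force"],o["position"])
E
```

```text
time: 8.58
position: [0.4573, 0.0346, 0.0379]
tool_rot: [0.38, 0.925, -0.0, -0.001]
ft_force: [-0.2, -0.7, 0.1]
grip_width: 0.07
grip_force: 0.0
[-0.16165008 -0.74958156  0.10259852] [0.4573206  0.03462537 0.03793188]
```

```bash
python3 -m handwheel '[[0,0,0.008,0],[0,0,0.016,0],[0,0,0.016,0],[0,0,0.016,0],[0,0,0.016,0],[0,0,0.016,0],[0,0,0.016,0],[0,0,0.016,0],[0,0,0.016,0],[0,0,0.016,0]]' 0 25
python3 - <<'E'
from rig import robot
o=robot.get_obs(); print(o["ft_force"],o["position"])
E
```

```text
time: 9.42
position: [0.4584, 0.0351, 0.0338]
tool_rot: [0.38, 0.925, 0.001, 0.001]
ft_force: [1.9, 4.4, -2.4]
grip_width: 0.0415
grip_force: 25.0
[ 1.87555481  4.39770955 -2.41259733] [0.45843013 0.03510996 0.0337971 ]
```

Run:
```python
import numpy as np
for i in range(0,23):
    q=i*.062; a=.175+q
    dx=.2*(np.cos(.175)-np.cos(a))/.3; dz=.2*(np.sin(a)-np.sin(.175))/.3
    print(i,round(q,3),round(-.865*dx,3),round(.502*dx,3),round(-dz,3))
```

```text
0 0.0 -0.0 0.0 -0.0
1 0.062 -0.007 0.004 -0.04
2 0.124 -0.017 0.01 -0.08
3 0.186 -0.028 0.016 -0.119
4 0.248 -0.042 0.024 -0.158
5 0.31 -0.058 0.033 -0.195
6 0.372 -0.075 0.044 -0.231
7 0.434 -0.095 0.055 -0.265
8 0.496 -0.116 0.067 -0.298
9 0.558 -0.139 0.081 -0.33
10 0.62 -0.164 0.095 -0.36
11 0.682 -0.19 0.11 -0.388
12 0.744 -0.218 0.127 -0.414
13 0.806 -0.247 0.143 -0.438
14 0.868 -0.277 0.161 -0.46
15 0.93 -0.309 0.179 -0.48
16 0.992 -0.341 0.198 -0.497
17 1.054 -0.375 0.217 -0.512
18 1.116 -0.409 0.237 -0.525
19 1.178 -0.443 0.257 -0.535
20 1.24 -0.478 0.278 -0.543
21 1.302 -0.514 0.298 -0.548
22 1.364 -0.55 0.319 -0.55
```

```bash
python3 -m handwheel '[[0,0,0,0],[-0.005,0.003,-0.03,0],[-0.009,0.005,-0.05,0],[-0.015,0.009,-0.081,0],[-0.027,0.016,-0.12,0],[-0.027,0.016,-0.12,0]]' 0 45
```

```text
time: 9.92
position: [0.4684, 0.0325, 0.0707]
tool_rot: [0.38, 0.925, 0.0, 0.001]
ft_force: [4.8, 5.0, -7.1]
grip_width: 0.0406
grip_force: 45.0
```

```bash
python3 -m handwheel '[[-0.015,0.008,-0.038,0],[-0.031,0.017,-0.075,0],[-0.048,0.028,-0.111,0],[-0.068,0.039,-0.145,0],[-0.089,0.051,-0.178,0],[-0.112,0.065,-0.21,0],[-0.137,0.079,-0.24,0],[-0.163,0.094,-0.268,0],[-0.191,0.111,-0.294,0],[-0.22,0.127,-0.318,0],[-0.25,0.145,-0.34,0],[-0.282,0.163,-0.36,0],[-0.282,0.163,-0.36,0]]'; python3 -c "
from rig import robot
o=robot.get_obs(); print(o['ft_force'],o['position'])"
```

```text
time: 11.0
position: [0.5612, 0.0074, 0.1777]
tool_rot: [0.38, 0.925, -0.001, -0.001]
ft_force: [-0.5, 2.1, -1.0]
grip_width: 0.0402
grip_force: 45.0
[-0.45735605  2.12389812 -1.04946418] [0.56118097 0.00743089 0.17770211]
```

```bash
python3 -m handwheel '[[-0.032,0.019,-0.017,0],[-0.066,0.038,-0.032,0],[-0.1,0.058,-0.045,0],[-0.134,0.078,-0.055,0],[-0.169,0.099,-0.063,0],[-0.205,0.119,-0.068,0],[-0.225,0.13,-0.07,0],[-0.241,0.14,-0.07,0],[-0.25,0.145,-0.07,0],[-0.25,0.145,-0.07,0]]'; python3 -c "
from rig import robot
o=robot.get_obs(); print(o['ft_force'],o['position'])"
```

```text
time: 11.83
position: [0.6456, -0.0154, 0.1997]
tool_rot: [0.38, 0.925, -0.001, 0.001]
ft_force: [-1.0, 0.4, 5.3]
grip_width: 0.04
grip_force: 45.0
[-1.00352556  0.4410361   5.32353029] [ 0.64561901 -0.01537549  0.199658  ]
```

```bash
python3 -m handwheel '[[-0.008,0.005,0.002,0],[-0.015,0.009,0.003,0],[-0.015,0.009,0.003,0]]'; python3 -m handwheel '[[0,0,0,0],[0,0,0,0],[0,0,0,0],[0,0,0,0],[0,0,0,0],[0,0,0,0],[0,0,0,0],[0,0,0,0]]' 80; python3 -m handwheel '[[0,0,-0.05,0],[0,0,-0.12,0],[0,0,-0.22,0],[0,0,-0.34,0],[0,0,-0.4,0],[0,0,-0.4,0]]';  python3 - <<'E'
from h import *
from rig import vision
import cv2
for c in ["top","scene"]:
    f=vision.camera(c); np.savez(c+".npz",**f)
go([.412,-.362,.32])
cv2.imwrite("pics/t2.png",np.hstack([cv2.resize(np.load("top.npz")["frame"][80:230,160:410],(500,300)),cv2.resize(np.load("scene.npz")["frame"][100:400,60:360],(300,300))])[...,::-1])
E
```

```text
time: 12.08
position: [0.6471, -0.0158, 0.1995]
tool_rot: [0.379, 0.925, -0.002, -0.003]
ft_force: [-8.0, 0.1, 13.3]
grip_width: 0.0398
grip_force: 45.0
time: 12.75
position: [0.6505, -0.0153, 0.1976]
tool_rot: [0.38, 0.925, 0.0, -0.0]
ft_force: [-0.7, -0.3, 0.7]
grip_width: 0.0694
grip_force: 0.0
time: 13.25
position: [0.6535, -0.0158, 0.324]
tool_rot: [0.38, 0.925, 0.001, 0.006]
ft_force: [0.0, -0.6, 1.0]
grip_width: 0.0692
grip_force: 0.0
row [-0.2461 -1.3811 -0.006 ] 0 yang 45.3 j6 -0.99 pos [ 0.6507 -0.0154  0.3185]
```

View pics/t2.png

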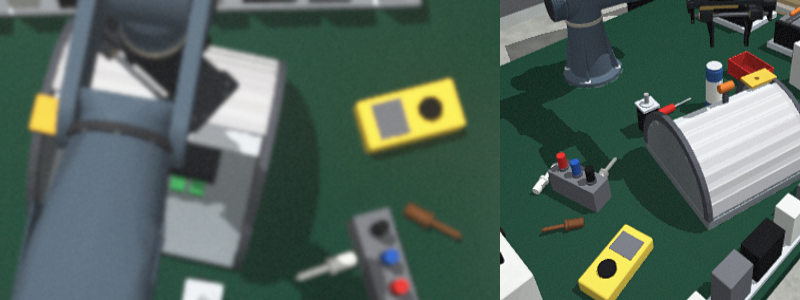

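```bash
python3 - <<'E'
from h import *
import cv2
for cam,box in [("top",(330,370,180,235)),("scene",(100,165,230,275))]:
    im=np.load(cam+".npz")["frame"]; h=cv2.cvtColor(im,cv2.COLOR_RGB2HSV)
    c0,c1,r0,r1=box; 
    for n,lo,hi in [("red",172,8),("blue",100,130)]:
        H=h[...,0]; m=((H>=lo)|(H<=hi)) if lo>hi else ((H>=lo)&(H<=hi)); m&=(h[...,1]>130)&(h[...,2]>60)
        k=np.zeros_like(m);k[r0:r1,c0:c1]=1;ys,xs=np.nonzero(m&k)
        print(cam,n,len(xs),xs.mean(),ys.mean(),np.round(ray(cam,(xs.mean(),ys.mean()),.095 if cam=="top" else .09),4))
E
python3 -m handwheel '[[-0.02,-0.12,0,0.02],[-0.04,-0.24,0,0.04],[-0.06,-0.36,0,0.06],[-0.08,-0.48,0,0.08],[-0.1,-0.6,0,0.1],[-0.12,-0.72,0,0.12],[-0.14,-0.84,0,0.14],[-0.16,-0.9,0,0.16],[-0.16,-0.9,0,0.18],[-0.16,-0.9,0,0.2],[-0.16,-0.9,0,0.22],[-0.16,-0.9,0,0.24],[-0.16,-0.9,0,0.26],[-0.16,-0.9,0,0.28],[-0.16,-0.9,0,0.3],[-0.16,-0.9,0,0.32],[-0.16,-0.9,0,0.333],[-0.16,-0.9,0,0.333],[-0.16,-0.9,0,0.333]]'; python3 -c "
from h import *
go([.412,-.362,.22],-75)"
```

```text
top red 53 359.37735849056605 223.0754716981132 [ 0.4075 -0.3645  0.095 ]
top blue 47 354.531914893617 208.06382978723406 [ 0.4525 -0.3529  0.095 ]
scene red 133 121.25563909774436 251.30827067669173 [ 0.4084 -0.3652  0.09  ]
scene blue 138 135.1086956521739 257.5 [ 0.4531 -0.3537  0.09  ]
time: 14.93
position: [0.494, -0.2406, 0.3161]
tool_rot: [0.991, 0.136, -0.001, -0.001]
ft_force: [0.0, -0.0, -0.3]
grip_width: 0.0694
grip_force: 0.0
row [-0.3715  0.3171  0.3203] 0.0017 yang -74.4 j6 0.64 pos [ 0.494  -0.2406  0.3161]
```

```bash
python3 -m handwheel '[[-0.1,0.08,0.05,0.005],[-0.2,0.16,0.1,0.005],[-0.3,0.24,0.2,0.005],[-0.387,0.323,0.3,0.005],[-0.387,0.323,0.4,0.005],[-0.387,0.323,0.48,0.005],[-0.387,0.323,0.52,0.005],[-0.387,0.323,0.52,0.005],[-0.387,0.323,0.52,0.005]]' 75
python3 - <<'E'
from h import *
import cv2
f=wshot(); im=f["frame"]; go([.408,-.365,.051],-75.7)
h=cv2.cvtColor(im,cv2.COLOR_RGB2HSV)
for n,lo,hi in [("red",172,6),("blue",100,130)]:
    H=h[...,0]; m=((H>=lo)|(H<=hi)) if lo>hi else ((H>=lo)&(H<=hi)); m&=(h[...,1]>130)&(h[...,2]>60)
    k,l,st,ce=cv2.connectedComponentsWithStats(m.astype(np.uint8))
    for i in np.argsort(-st[1:,4])[:2]+1: print(n,st[i],ce[i],ray("wrist",ce[i],.1))
print(proj("wrist",[.408,-.365,.107]),proj("wrist",[.408,-.365,.071]))
cv2.imwrite("pics/w6.png",im[...,::-1])
E
```

```text
time: 15.68
position: [0.4082, -0.365, 0.1609]
tool_rot: [0.993, 0.12, -0.001, -0.001]
ft_force: [-1.2, 0.5, -0.3]
grip_width: 0.0655
grip_force: 0.0
row [-0.0027 -0.0032  0.3701] -0.0016 yang -76.3 j6 0.4 pos [ 0.409  -0.3657  0.162 ]
red [243 177  28  35 779] [256.10654685 194.70731707] [ 0.41107577 -0.36506658  0.1       ]
blue [241 122  30  31 501] [256.51497006 139.83632735] [ 0.4523651  -0.35522005  0.1       ]
blue [248 133   1   1   1] [248. 133.] [ 0.45575234 -0.34785178  0.1       ]
[255.06442926 200.78320162] [255.16151091 189.63065464]
```

View pics/w6.png

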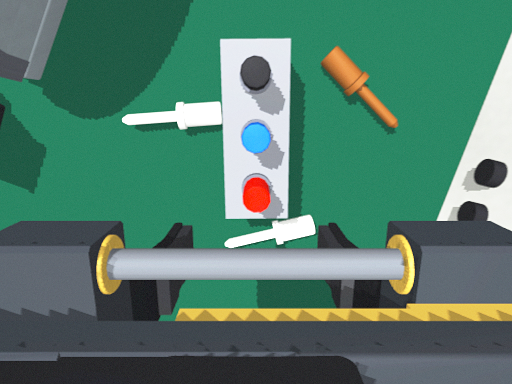

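```bash
python3 -m handwheel '[[0,0,0.08,0],[0,0,0.16,0],[0,0,0.24,0],[0,0,0.3,0],[0,0,0.34,0],[0,0,0.365,0],[0,0,0.365,0]]';  python3 -m handwheel '[[0,0,0,0],[0,0,0,0],[0,0,0,0],[0,0,0,0],[0,0,0,0],[0,0,0,0],[0,0,0,0],[0,0,0,0],[0,0,0,0],[0,0,0,0]]' 0 40
```

```text
time: 16.32
position: [0.4091, -0.3655, 0.0522]
tool_rot: [0.993, 0.12, -0.0, -0.0]
ft_force: [0.1, -0.9, 0.1]
grip_width: 0.0653
grip_force: 0.0
time: 17.15
position: [0.4088, -0.3655, 0.0524]
tool_rot: [0.993, 0.119, -0.0, -0.0]
ft_force: [-0.7, 0.1, 1.6]
grip_width: 0.0209
grip_force: 40.0
```

```bash
python3 -m handwheel '[[0,0,-0.03,0],[0,0,-0.1,0],[0,0,-0.2,0],[0,0,-0.3,0],[0,0,-0.42,0],[0,0,-0.55,0],[0,0,-0.68,0],[0,0,-0.78,0],[0,0,-0.83,0],[0,0,-0.83,0]]'; python3 -c "
from h import *
go([.645,.105,.29])"
```

```text
time: 17.98
position: [0.4103, -0.3674, 0.3064]
tool_rot: [0.993, 0.119, 0.003, 0.004]
ft_force: [0.3, -0.1, -0.5]
grip_width: 0.0211
grip_force: 40.0
row [ 1.1323 -1.3455  0.0467] 0 yang -76.3 j6 0.4 pos [ 0.4103 -0.3674  0.3064]
```

```bash
python3 -m handwheel '[[0.06,-0.06,0,0],[0.12,-0.13,0,0],[0.2,-0.21,0,0],[0.28,-0.3,0,0],[0.36,-0.39,0,0],[0.44,-0.48,0,0],[0.52,-0.57,0,0],[0.6,-0.66,0,0],[0.66,-0.74,0,0],[0.7,-0.8,0,0],[0.7,-0.8,0,0]]'; python3 -c "
from h import *
go([.645,.105,.265])"
```

```text
time: 18.9
position: [0.5559, -0.0781, 0.2994]
tool_rot: [0.993, 0.121, -0.001, -0.002]
ft_force: [-0.5, -0.6, -0.9]
grip_width: 0.021
grip_force: 40.0
row [ 0.4356 -0.5201  0.1158] 0 yang -76.1 j6 0.99 pos [ 0.5559 -0.0781  0.2994]
```

```bash
python3 -m handwheel '[[0.06,-0.07,0,0],[0.13,-0.15,0,0],[0.2,-0.24,0,0],[0.28,-0.33,0,0],[0.35,-0.42,0,0],[0.41,-0.49,0,0],[0.436,-0.52,0.05,0],[0.436,-0.52,0.1,0],[0.436,-0.52,0.116,0],[0.436,-0.52,0.116,0],[0.436,-0.52,0.116,0]]'
python3 - <<'E'
from h import *
import cv2
f=wshot(); im=f["frame"]; go([.649,.110,.265])
for n,p in dict(eye=[.649,.110,.2],).items(): print(n,proj("wrist",p))
from rig import robot,vision
o=robot.get_obs(); p=o["position"]; print("tip",proj("wrist",p-[0,0,.0424]))
for c in ["top","scene"]: np.savez(c+".npz",**vision.camera(c))
sc=np.load("scene.npz")["frame"]
a=cv2.resize(im[120:260,170:340],(680,560),interpolation=cv2.INTER_CUBIC)
u=proj("scene",[.649,.11,.2]); r,c=int(u[1]),int(u[0]); print(u)
b=cv2.resize(sc[r-50:r+20,c-15:c+15],(120,280),interpolation=cv2.INTER_CUBIC)
o=np.zeros((560,800,3),np.uint8);o[:,:680]=a;o[:280,680:]=b
cv2.imwrite("pics/w7.png",o[...,::-1])
E
```

```text
time: 19.82
position: [0.6455, 0.0984, 0.2654]
tool_rot: [0.993, 0.118, -0.001, 0.0]
ft_force: [-0.3, 0.3, -0.7]
grip_width: 0.0208
grip_force: 40.0
row [ 0.0181 -0.0352  0.0048] 0 yang -76.4 j6 1.31 pos [0.6462 0.0984 0.2664]
eye [241.78212169 189.02085741]
tip [255.14356197 204.13747632]
[316.08887901 173.81973974]
```

View pics/w7.png

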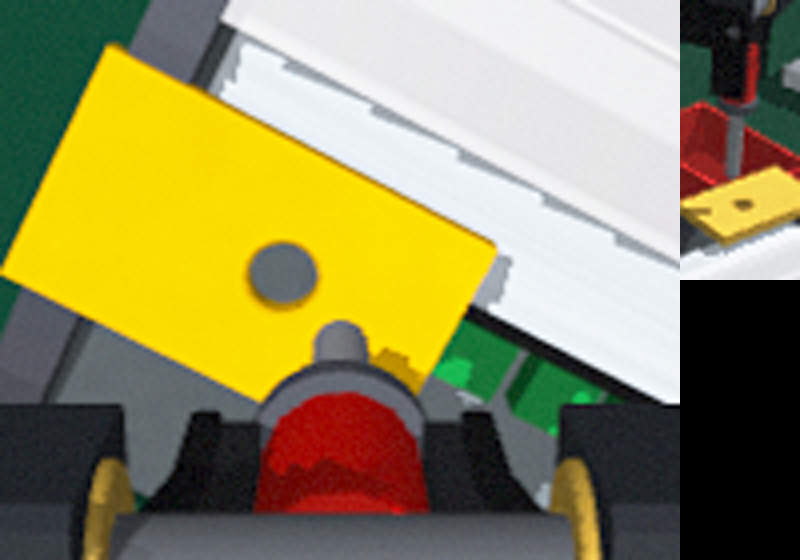

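```bash
python3 -m handwheel '[[0.01,-0.019,0,0],[0.0205,-0.038,0,0],[0.0205,-0.038,0,0],[0.0205,-0.038,0.03,0],[0.0205,-0.038,0.06,0],[0.0205,-0.038,0.075,0],[0.0205,-0.038,0.09,0],[0.0205,-0.038,0.105,0],[0.0205,-0.038,0.12,0],[0.0205,-0.038,0.12,0]]'; python3 -c "
from h import *
go([.649,.110,.187])"
```

```text
time: 20.8
position: [0.649, 0.1122, 0.2292]
tool_rot: [0.993, 0.119, -0.001, -0.0]
ft_force: [-0.4, -0.1, -0.2]
grip_width: 0.0209
grip_force: 40.0
row [-0.0013  0.0071  0.1406] 0 yang -76.3 j6 1.33 pos [0.649  0.1122 0.2292]
```

```bash
python3 -m handwheel '[[0,0,0.02,0],[0,0,0.04,0],[0,0,0.06,0],[0,0,0.08,0],[0,0,0.1,0],[0,0,0.115,0],[0,0,0.125,0],[0,0,0.132,0],[0,0,0.132,0]]'; python3 -c "
from rig import robot
o=robot.get_obs(); print(o['ft_force'],o['position'])"
```

```text
time: 21.55
position: [0.6494, 0.1123, 0.1904]
tool_rot: [0.993, 0.119, -0.0, -0.0]
ft_force: [0.3, 0.0, -1.6]
grip_width: 0.0208
grip_force: 40.0
[ 0.33978163  0.02615873 -1.63907685] [0.64941259 0.11232875 0.19036918]
```

```bash
python3 -m handwheel '[[0,0,0.005,0],[0,0,0.01,0],[0,0,0.014,0],[0,0,0.014,0]]'; python3 -m handwheel '[[0,0,0,0],[0,0,0,0],[0,0,0,0],[0,0,0,0],[0,0,0,0],[0,0,0,0],[0,0,0,0],[0,0,0,0]]' 60;  python3 -m handwheel '[[0,0,-0.03,0],[0,0,-0.1,0],[0,0,-0.2,0],[0,0,-0.3,0],[0,0,-0.4,0],[0,0,-0.45,0],[0,0,-0.45,0],[0,0,-0.45,0],[0,0,-0.45,0]]'
python3 - <<'E'
from h import *
import cv2
from rig import vision,robot
f=wshot(); im=f["frame"]
h=cv2.cvtColor(im,cv2.COLOR_RGB2HSV);H=h[...,0]
m=((H>=172)|(H<=6))&(h[...,1]>130)&(h[...,2]>60)
k,l,st,ce=cv2.connectedComponentsWithStats(m.astype(np.uint8))
for i in np.argsort(-st[1:,4])[:3]+1: print(st[i],ce[i])
print("expect seated",proj("wrist",[.649,.1115,.242]),proj("wrist",[.649,.1115,.206]))
f=vision.camera("scene");np.savez("scene.npz",**f)
h=cv2.cvtColor(f["frame"],cv2.COLOR_RGB2HSV);H=h[...,0]
m=((H>=172)|(H<=5))&(h[...,1]>130)&(h[...,2]>60)
k,l,st,ce=cv2.connectedComponentsWithStats(m.astype(np.uint8))
for i in range(1,k): 
    if st[i,4]>15: print("s",st[i],ce[i])
m=(H>=9)&(H<=18)&(h[...,1]>150)&(h[...,2]>120); m[:140]=0;m[220:]=0
k,l,st,ce=cv2.connectedComponentsWithStats(m.astype(np.uint8))
print("handle",[(st[i].tolist(),ce[i]) for i in range(1,k) if st[i,4]>15])
print("s expect knob top/bottom",proj("scene",[.649,.1115,.242]),proj("scene",[.649,.1115,.206]),"handle",proj("scene",[.642,-.012,.23]))
E
```

```text
time: 21.88
position: [0.6498, 0.1122, 0.1875]
tool_rot: [0.993, 0.119, 0.0, 0.0]
ft_force: [-1.9, -0.8, 2.4]
grip_width: 0.0209
grip_force: 40.0
time: 22.55
position: [0.6497, 0.1123, 0.1867]
tool_rot: [0.993, 0.119, -0.0, -0.0]
ft_force: [-0.3, -0.0, -0.5]
grip_width: 0.0517
grip_force: 0.0
time: 23.3
position: [0.6486, 0.1123, 0.3203]
tool_rot: [0.993, 0.119, -0.001, -0.0]
ft_force: [0.1, 0.4, -0.6]
grip_width: 0.0521
grip_force: 0.0
[  40  188   82   35 1873] [ 77.44527496 207.9049653 ]
[244 171  24  31 614] [255.3534202  186.50651466]
expect seated [256.04832418 192.23999746] [255.95731951 182.82832483]
s [239   3   6   7  36] [241.41666667   6.30555556]
s [288 148  46  29 730] [306.29041096 161.75479452]
s [218 198  18  11 107] [227.54205607 202.95327103]
s [ 29 200  16  13 156] [ 36.97435897 206.11538462]
handle [([278, 176, 17, 12, 121], array([286.36363636, 181.44628099])), ([32, 201, 14, 13, 23], array([ 40.7826087 , 209.47826087]))]
s expect knob top/bottom [317.54092457 160.20125251] [316.58349152 171.71771509] handle [284.90491736 182.34881375]
```

```bash
python3 -c "
from rig import job
print(job.hand_in())"
```

```text
the job is handed in; nothing more can be done
None
```

I handed the job in at about 23 s. The shutter is rolled fully open and released, and the red-knobbed pin stands in the eyelet with its collar on the bracket; the last camera check matched the expected positions, and hand-in returned no verdict.

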